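# Close the quick clamp on a ground parallel

### The arm

A 6-joint arm with a two-finger parallel gripper is mounted at the origin on the work surface; the furniture and walls round the work are solid. World frame = base frame: x ahead of the robot, y to its left, z up, the work surface at z = 0. Lengths are in m, angles in rad, forces in N, time in s.
With the tool pointing down it reaches from about 0.375 to 0.975 m from the base axis. Payload 3.8 kg.
Tool frame: the origin (TCP) lies where the fingers leave the gripper's body, on its centre line; the fingertips stand 73 mm ahead of it and the grasp point (between the pads) lies 54 mm ahead of it; z points along the fingers, y is the line along which they close (so a half turn about z gives the same grasp; the last joint's range is limited). The gripper opens to 85 mm and grips with 20 to 120 N. Pads are 22 mm wide; open, the fingers measure 114 mm over their backs; the gripper's body (76 mm by 85 mm) begins 54 mm behind the grasp point. The pads swing forward as they close: fully open they stand 13 mm farther back than shut.
Start: joints at [1.144, 0.264, 1.604, -0, 1.274, -0.037], TCP at [0.256, 0.624, 0.304] pointing down, gripper open.
Joint ranges: [-2.63, 2.63], [-0.94, 2.18], [0.31, 2.57], [-1.31, 4.45], [0, 2.66], [-2.55, 2.55]. Speed limits (rad/s): [2.57, 2.57, 3.14, 3.14, 3.14, 3.14].

### API

Orientations are given as a rotation vector (axis times angle).
In Python, from workcell import read_state, viewer, bot gives the robot as it stands.
- The arm moves only by the tool jog_arm, never from a script. Its argument "increments" is a list that holds one entry, the list of rows, each a list of 7 numbers: the shift along the tool's x, y, z in units of 30 mm (1.0 is 30 mm), then the turn, a rotation vector about the tool's x, y, z in units of 6 degrees (1.0 is 6 degrees), then the opening, from -1 (shut) to 1 (fully open). A call has exactly 5 rows; each row shifts and turns the commanded pose from where the row before left it, along the tool's axes as they then stand; what a row does not reach is not made up. A row lasts 1/12 s, in which the tool goes at most 41.7 mm and 7.16 degrees, less where a joint would pass 70% of its speed; a pose out of reach is approached as far as the arm can. A call is refused whole if a number of a shift passes 1 or a number of a turn 1, either way. A call with a gripper value outside its range is refused whole. The fingers move at their own pace and stop on an object; "force" is the grip in N (left out, the last holds). Time passes only in rows, so rows that do not move let the fingers close, or fill a call up. It gives the time, the measured TCP pose, the force, the opening and the grip force at its end, in the units of the state.
- read_state(): the state, without advancing time (a new reading comes with each control period).
- viewer.read_camera(name): name is "scene" or "top" or "wrist"; returns (picture, depth): 480x640x3 uint8, blue, green, red; 480x640 float32, m along the optical axis (not along the pixel's ray), 0 where there is no reading.
- viewer.camera_params(name): a dict with "fx", "fy", "cx", "cy" (pixels), "R" (3x3) and "t" (3): a world point X has camera coordinates R X + t; the wrist camera has in their place "hand_eye" (4x4, takes a point from camera to tool coordinates, whose origin is the TCP and whose axes are the flange's). Camera axes: x right, y down, z forward; pixel columns grow to the right and rows downward; lengths in m; the calibration is good to about 2 mm. The wrist camera is an equidistant fisheye: a pixel r from the principal point sees the ray r / f radians off the axis. A picture is of the moment at which its call begins: read the wrist's pose just before it. camera_params takes no time and is no camera call.
- bot.finish_job(): hands the job in; it is judged then, once.
The state is a dict: "time": time; "q": joint angles; "joint_vel": joint speeds; "joint_torque": joint torques, N m; "tool_pos": TCP position; "tcp_rot": TCP orientation; "wrist_force": force on the tool from outside, world axes, zero at the start; "torque": the same for the moment, N m; "width": opening from 0.0 (shut) to 1.0 (fully open); "grip_force": force on a finger pad.
Only numpy, scipy, OpenCV 4.12 (cv2) and the standard library are available. Lean on these libraries where they do the work, as an engineer would, in place of code of your own. Each camera call takes 0.05 s, during which the arm holds its last target. There are 200 camera calls.

### The job

Clamp the ground parallel that lies in the checking fixture. With a finger, push the blue clamp strap round until it rests against its stop pin over the parallel, and only then push the red-knobbed cam lever all the way down so that the strap's pad presses on the parallel. Do not lift the parallel out of its nest, and leave the tools and small parts around it where they are.

Things in the scene. Friction and masses are not known exactly. Their poses are not given: they have to be found in the camera images.
- fixture: checking fixture, bolted down: pale aluminium base plate 190 x 240 x 16 mm (x, y, z). Origin at bench height (z = 0) on the upright axis about which the strap swings; z up. The plate spans -95 to 95 mm in x, -100 to 140 mm in y. The home strap points along +y of this frame. A stop pin 10 mm thick, top 62 mm over the bench, stands on the +x side of the home strap at y = 45 mm
- nest (a point): centre of the nest's floor on the plate (fixture x = 0, y = 95 mm), 16 mm above the bench. Rails 10 mm high run along the fixture's x on both sides of the parallel; a block 14 mm high stands off each of its ends
- strap (a joint): swing of the blue strap about the fixture's origin axis, rad: 0 = home, against the stop pin, over the parallel; grows counter-clockwise seen from above (at 1.57 the strap points to -x of the fixture); range 0 to 1.75, starts at 1.0 to 1.6. Stiff (about 0.12 N m, 1.3 N at the nose); stays where it is left. The cam lever rides on it and turns with it
- strap_nose (a point): point amid the bar's thickness on its centre line, 95 mm from the swing axis, above the pad. The bar is 30 mm wide, 18 mm thick, from 25 mm behind the axis to a round nose 115 mm from it; while the lever is up its underside is 50 mm and its upper face 68 mm above the bench (10 mm above the parallel)
- cam_lever (a joint): cam lever, rad: 0 = standing up, 75 degrees above level, leaning to the rear (away from the strap's nose); grows as it is pushed rearwards and down; 1.2 = fully down at its stop, 6 degrees above level. Starts at 0 to 0.25. Stays where it is left (about 0.15 N m, 2 N at the knob). Going down it lowers the strap bar by 6 mm, and the sprung pad then presses on the parallel with about 9 N
- lever_knob (a point): centre of the red ball knob, 20 mm in diameter, at the end of the lever, a round bar 12 mm thick; 92 mm from the lever's hinge
- lever_hinge (a point): middle of the lever's level hinge pin, on the swing axis, 88 mm above the bench; the pin lies at right angles to the strap. With the strap home the lever comes down over the -y side of the fixture
- clamp_pad: black round pad, 18 mm in diameter, sprung, under the strap 95 mm from the swing axis; origin at the centre of its lower face, 43.5 mm above the bench while the lever is up, z up
- parallel_1: loose pale ground steel parallel, 16 x 120 x 24 mm (its x, y, z), lying in the nest with its length (its y) along the fixture's x; origin at the centre of its underside, 16 mm above the bench; upper face at 40 mm; not to be lifted
- t_nut_1: black T-nut, 32 x 28 x 20 mm, standing loose on the base plate on its far side, beside the strap's post; origin under its centre; not to be disturbed
- dial_indicator: dial indicator lying on its back, 127 x 62 x 21 mm; origin under its centre; not to be disturbed
- grease_pot: small white grease bottle with a red nozzle, 44 mm across, 90 mm tall; origin under its centre; not to be disturbed
- caliper: caliper lying flat, 82 x 230 x 17 mm; origin under its centre; not to be disturbed
- bolt_m12_c: black socket-head bolt standing upright on its head, 18 mm across, 57 mm tall; origin under its centre; not to be disturbed

How it is judged:
On the way, in this order (a step that is already met when the one before it is completed fails the run):
1. the strap is swung home over the parallel, with the lever still up (value of joint strap below 0.08 rad and value of joint cam_lever below 0.6 rad), for 0.2 s.
2. the cam lever is fully down and the pad presses on the parallel (value of joint strap below 0.08 rad and value of joint cam_lever above 1.08 rad and contact force between clamp_pad and parallel_1 above 2 N), for 0.2 s.
At the end, for the whole second after the job is handed in: the strap is home (within 0.08 rad of its stop), the cam lever is down (at least 1.08 of its 1.2 rad), the pad presses on the parallel with more than 2 N, and the parallel lies flat and at rest in its nest (within 8 mm along and 5 mm across) (all of step 2 and x of parallel_1 in the frame of fixture between -0.008 and 0.008 m and y of parallel_1 in the frame of fixture between 0.09 and 0.1 m and z of parallel_1 in the frame of fixture between 0.012 and 0.019 m and linear speed of parallel_1 below 0.01 m/s and angle between parallel_1's own z axis and vertical below 0.06 rad); the robot touches nothing.
It fails at once if the cam lever is pushed down before the strap is over the parallel (value of joint cam_lever above 0.6 rad and value of joint strap above 0.25 rad).
It fails at once if the parallel is lifted out of its nest (z of parallel_1 in the frame of fixture above 0.024 m or angle between parallel_1's own z axis and vertical above 0.25 rad).
It fails at once if a tool or small part is moved by more than 20 mm (distance of any of t_nut_1, dial_indicator, grease_pot, caliper, bolt_m12_c from where it was at the start of the episode above 0.02 m).
It also fails if it takes over 51 s, if anything falls off the work surface, if the arm or the gripper's body presses on something with over 40 N, if the wrist force passes 120 N, or if a joint passes its speed limit or range.

## Working session

There is one attempt and no reset: what is moved stays moved. The work goes in short steps, Python scripts to look and compute and a tool call to move; the robot and the scene stay as the last step left them, time stands still between calls to the robot, and variables do not carry over. Pictures are saved under pics/ and viewed, at most 10 in all, crops included, and the job is handed in when it is done.

Besides the shell and the picture viewer there is one more tool, called after "Request:" by a JSON object that holds its "op" and its "data". jog_arm: Moves the arm, as the interface text tells. Its arguments: {"type":"object","properties":{"increments":{"type":"array","items":{"type":"array","items":{"type":"array","items":{"type":"number"}}}},"force":{"type":"number"}},"required":["increments"]}

```bash
mkdir -p pics; cat > h.py <<'E'
import numpy as np, cv2
from workcell import read_state, viewer, bot
def P(name):
    c=viewer.camera_params(name); return c
def pts(name,depth):
    c=P(name); v,u=np.mgrid[0:480,0:640]
    X=np.stack([(u-c['cx'])/c['fx']*depth,(v-c['cy'])/c['fy']*depth,depth],-1)
    R=np.array(c['R']);t=np.array(c['t'])
    return (X-t)@R
E
python3 - <<'E'
from h import *
for n in ['top','scene']:
    im,d=viewer.read_camera(n); cv2.imwrite(f'pics/{n}0.png',im); np.save(f'pics/{n}0.npy',d)
    c=P(n); print(n,c)
s=read_state(); print(s['tool_pos'],s['tcp_rot'],s['time'])
E
```

```text
top {'fx': 449.50315274696493, 'fy': 449.50315274696493, 'cx': 312.9225482693705, 'cy': 243.10638480708755, 'R': array([[ 0.00187428, -0.99994547,  0.01027312],
       [-0.99566332, -0.00282157, -0.09298703],
       [ 0.09301095, -0.01005429, -0.99561432]]), 't': array([-4.89159161e-04,  5.60236070e-01,  1.12736927e+00])}
scene {'fx': 508.97099412302765, 'fy': 508.97099412302765, 'cx': 320.95022528886483, 'cy': 238.7928752190401, 'R': array([[-0.98547888, -0.16878477,  0.01852266],
       [-0.12057859,  0.61883654, -0.77621011],
       [ 0.11954994, -0.7671721 , -0.63020217]]), 't': array([0.54157458, 0.15828123, 1.15021933])}
[0.2562581  0.62389271 0.30265925] [-0.60829688 -3.08163367  0.0031326 ] 0.1
```

View pics/top0.png

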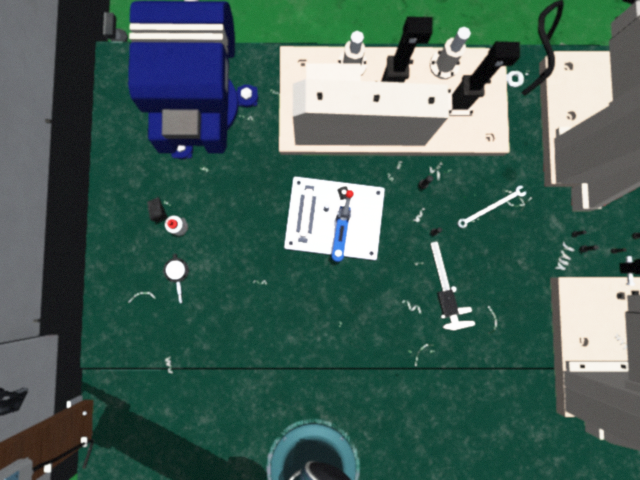

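View pics/scene0.png

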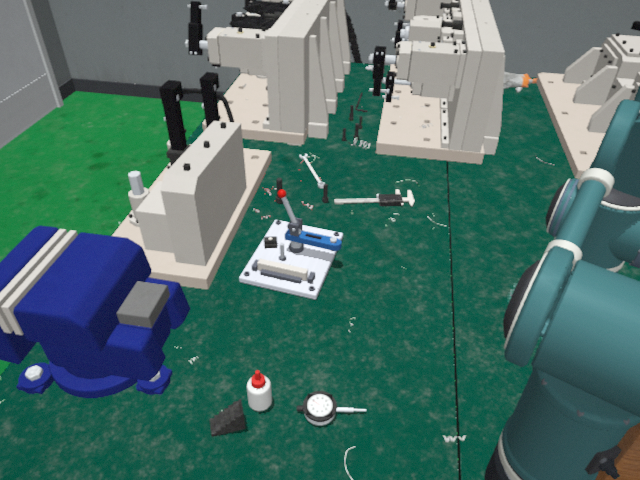

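Top view: the plate is centred near (335,218). The strap (blue, nose at about (338,255)) points toward the robot and its pivot is near (345,212). The knob is at (349,194) and the parallel at (305,215). So the fixture's +y is roughly world +y, and the strap must swing clockwise toward image left.

```bash
cat >> h.py <<'E'
def ray(name,u,v,z):
    c=P(name);R=np.array(c['R']);t=np.array(c['t'])
    o=-R.T@t; d=R.T@np.array([(u-c['cx'])/c['fx'],(v-c['cy'])/c['fy'],1]); return o+d*(z-o[2])/d[2]
def tri(a,b):
    A=[];B=[]
    for n,u,v in (a,b):
        c=P(n);R=np.array(c['R']);t=np.array(c['t']);x,y=(u-c['cx'])/c['fx'],(v-c['cy'])/c['fy']
        A+= [R[0]-x*R[2],R[1]-y*R[2]];B+=[x*t[2]-t[0],y*t[2]-t[1]]
    return np.linalg.lstsq(np.array(A),np.array(B),rcond=None)[0]
def mask(im,kind,box):
    h=cv2.cvtColor(im,cv2.COLOR_BGR2HSV)
    m={'blue':cv2.inRange(h,(100,120,60),(125,255,255)),'red':cv2.inRange(h,(0,150,80),(6,255,255))|cv2.inRange(h,(174,150,80),(180,255,255)),
       'white':cv2.inRange(h,(0,0,170),(180,70,255))}[kind]
    o=np.zeros_like(m);x0,y0,x1,y1=box;o[y0:y1,x0:x1]=m[y0:y1,x0:x1];return o
E
python3 - <<'E'
from h import *
im=cv2.imread('pics/top0.png');sc=cv2.imread('pics/scene0.png')
B=(270,165,400,280)
m=mask(im,'white',B);cs=max(cv2.findContours(m,0,1)[0],key=cv2.contourArea)
h=cv2.convexHull(cs); r=cv2.boxPoints(cv2.minAreaRect(h)); print('rect',r)
W=np.array([ray('top',*p,0.016) for p in r]);print(W, [np.linalg.norm(W[i]-W[i-1]) for i in range(4)])
# use wall plane: fit minarearect in world mm
hw=np.array([ray('top',*p[0],0.016)[:2]*1000 for p in h],np.float32)
rw=cv2.minAreaRect(hw);print('world rect',rw)
m=mask(im,'blue',B);ys,xs=np.nonzero(m);w=np.array([ray('top',a,b,0.068)[:2]*1000 for a,b in zip(xs,ys)],np.float32)
print('strap rect',cv2.minAreaRect(w),'tip px',xs[ys.argmax()],ys.max())
for n,i,b in(('top',im,B),('scene',sc,(260,170,320,215))):
    ys,xs=np.nonzero(mask(i,'red',b));print(n,'red',xs.mean(),ys.mean(),len(xs)); 
    if n=='top':k=(n,xs.mean(),ys.mean())
    else:print(tri(k,(n,xs.mean(),ys.mean())))
big=np.hstack([cv2.resize(im[170:270,280:395],None,fx=3.4,fy=5,interpolation=2),cv2.resize(sc[180:305,235:355],None,fx=3.3,fy=4,interpolation=2)])
cv2.imwrite('pics/c0.png',big);print(big.shape)
E
```

```text
rect [[283.61542 248.07692]
 [292.64618 175.83076]
 [385.2     187.40001]
 [376.16925 259.64618]]
[[ 0.54806405  0.07644475  0.016     ]
 [ 0.73833896  0.05427042  0.016     ]
 [ 0.70849397 -0.18862099  0.016     ]
 [ 0.51872534 -0.16276375  0.016     ]] [np.float64(0.2410009638569147), np.float64(0.1915626263422246), np.float64(0.2447181254695503), np.float64(0.19152213713958655)]
world rect ((628.4269409179688, -54.97764587402344), (241.6435546875, 191.5362091064453), 82.9949722290039)
strap rect ((578.1387939453125, -64.89384460449219), (30.26921272277832, 137.4391326904297), 83.04983520507812) tip px 337 262
top red 349.05128205128204 193.7948717948718 39
scene red 281.2413793103448 192.86206896551724 58
[ 0.65900981 -0.078933    0.17550551]
(500, 787, 3)
```

View pics/c0.png

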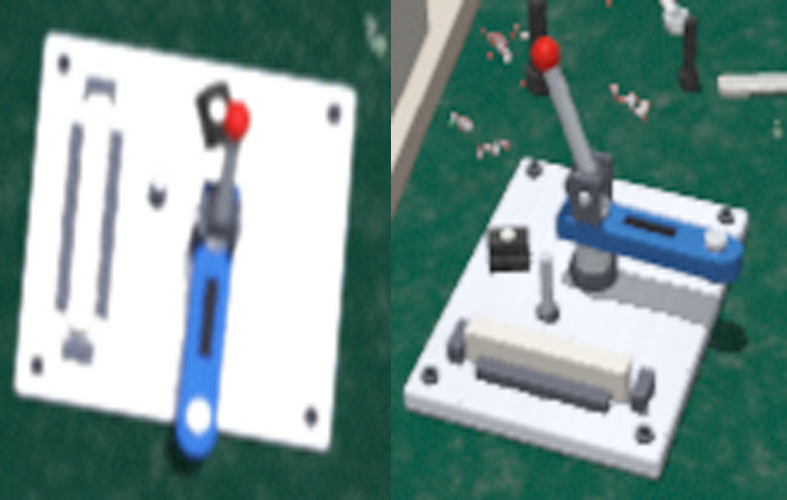

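Request:
{"op": "jog_arm", "data": {"increments": [[[0, 0, 0, 0, 0, -1, -1], [0, 0, 0, 0, 0, -1, -1], [0, 0, 0, 0, 0, -0.6, -1], [0, 0, 0, 0, 0, 0, -1], [0, 0, 0, 0, 0, 0, -1]]]}}

```text
time: 0.52
tool_pos: [0.2564, 0.6241, 0.3033]
tcp_rot: [-0.188, -3.136, 0.001]
wrist_force: [-1.2, 0.4, 0.0]
width: 0.296
grip_force: 0.0
```

```bash
cat >> h.py <<'E'
from scipy.spatial.transform import Rotation as Ro
O=np.array([625,-73.]);Y=np.array([.122,.9925]);X=np.array([.9925,-.122])
def where(target=None):
    s=read_state();p=np.array(s['tool_pos'])*1000;d=p[:2]-O;R=Ro.from_rotvec(s['tcp_rot']).as_matrix()
    f=np.array([d@X,d@Y,p[2]]);print('t',round(s['time'],2),'fix xyz',f.round(1),'F',np.round(s['wrist_force'],1),'w',s['width'],'\nR',R.round(3).tolist())
    if target is not None:
        e=np.array(target)-f;w=np.r_[e[0]*X+e[1]*Y,e[2]];print('units to go',(R.T@w/30).round(2))
E
python3 -c "
from h import *
where([-95,-50,302])"
```

```text
t 0.52 fix xyz [-450.9  646.9  303.3] F [-1.2  0.4  0. ] w 0.2957546865404824 
R [[-0.993, 0.119, -0.0], [0.119, 0.993, -0.001], [0.0, -0.001, -1.0]]
units to go [-11.8  -23.26   0.06]
```

Request:
{"op": "jog_arm", "data": {"increments": [[[-0.47, -0.93, 0, 0, 0, 0, -1], [-0.47, -0.93, 0, 0, 0, 0, -1], [-0.47, -0.93, 0, 0, 0, 0, -1], [-0.47, -0.93, 0, 0, 0, 0, -1], [-0.47, -0.93, 0, 0, 0, 0, -1]]]}}

```text
time: 0.93
tool_pos: [0.3103, 0.4762, 0.3036]
tcp_rot: [-0.187, -3.136, 0.001]
wrist_force: [1.1, -0.7, 0.1]
width: -0.004
grip_force: 0.0
```

Request:
{"op": "jog_arm", "data": {"increments": [[[-0.47, -0.93, 0, 0, 0, 0, -1], [-0.47, -0.93, 0, 0, 0, 0, -1], [-0.47, -0.93, 0, 0, 0, 0, -1], [-0.47, -0.93, 0, 0, 0, 0, -1], [-0.47, -0.93, 0, 0, 0, 0, -1]]]}}

```text
time: 1.35
tool_pos: [0.3639, 0.3292, 0.3039]
tcp_rot: [0.187, 3.136, 0.0]
wrist_force: [0.8, 0.0, -0.5]
width: 0.001
grip_force: 0.0
```

Request:
{"op": "jog_arm", "data": {"increments": [[[-0.47, -0.93, 0, 0, 0, 0, -1], [-0.47, -0.93, 0, 0, 0, 0, -1], [-0.47, -0.93, 0, 0, 0, 0, -1], [-0.47, -0.93, 0, 0, 0, 0, -1], [-0.47, -0.93, 0, 0, 0, 0, -1]]]}}

```text
time: 1.77
tool_pos: [0.4175, 0.1825, 0.304]
tcp_rot: [0.187, 3.136, 0.0]
wrist_force: [1.4, 0.1, -0.5]
width: 0.004
grip_force: 0.0
```

Request:
{"op": "jog_arm", "data": {"increments": [[[-0.47, -0.93, 0, 0, 0, 0, -1], [-0.47, -0.93, 0, 0, 0, 0, -1], [-0.47, -0.93, 0, 0, 0, 0, -1], [-0.47, -0.93, 0, 0, 0, 0, -1], [-0.47, -0.93, 0, 0, 0, 0, -1]]]}}

```text
time: 2.18
tool_pos: [0.4712, 0.0356, 0.304]
tcp_rot: [0.188, 3.136, 0.0]
wrist_force: [0.8, -0.7, -1.1]
width: 0.002
grip_force: 0.0
```

Request:
{"op": "jog_arm", "data": {"increments": [[[-0.47, -0.93, 0, 0, 0, 0, -1], [-0.47, -0.93, 0, 0, 0, 0, -1], [-0.47, -0.93, 0, 0, 0, 0, -1], [-0.47, -0.93, 0, 0, 0, 0, -1], [-0.47, -0.93, 0, 0, 0, 0, -1]]]}}

```text
time: 2.6
tool_pos: [0.5249, -0.1113, 0.3039]
tcp_rot: [0.188, 3.136, 0.0]
wrist_force: [0.5, -0.0, 0.7]
width: -0.003
grip_force: 0.0
```

```bash
python3 -c "
from h import *
where([-95,-50,130])
im,d=viewer.read_camera('scene');cv2.imwrite('pics/s1.png',cv2.resize(im[60:330,160:480],None,fx=2.2,fy=2.2))"
```

```text
t 2.6 fix xyz [-94.7 -50.2 303.9] F [ 0.5 -0.   0.7] w -0.00323252398851007 
R [[-0.993, 0.119, 0.0], [0.119, 0.993, 0.0], [-0.0, 0.0, -1.0]]
units to go [0.01 0.01 5.8 ]
```

View pics/s1.png

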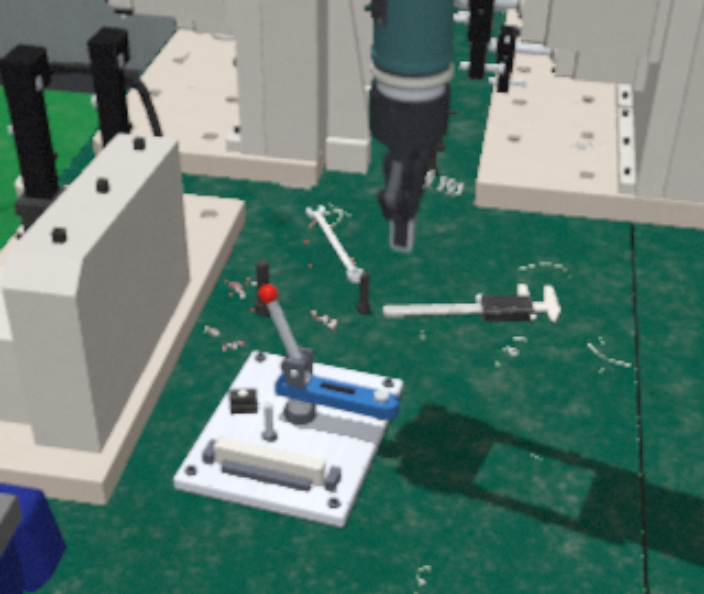

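Request:
{"op": "jog_arm", "data": {"increments": [[[0, 0, 0.6, 0, 0, 0, -1], [0, 0, 0.6, 0, 0, 0, -1], [0, 0, 0.6, 0, 0, 0, -1], [0, 0, 0.6, 0, 0, 0, -1], [0, 0, 0.6, 0, 0, 0, -1]]]}}

```text
time: 3.07
tool_pos: [0.5246, -0.1096, 0.213]
tcp_rot: [-0.188, -3.136, -0.0]
wrist_force: [-1.7, 0.2, -1.1]
width: 0.004
grip_force: 0.0
```

Request:
{"op": "jog_arm", "data": {"increments": [[[0, 0, 0.6, 0, 0, 0, -1], [0, 0, 0.6, 0, 0, 0, -1], [0, 0, 0.6, 0, 0, 0, -1], [0, 0, 0.6, 0, 0, 0, -1], [0, 0, 0.4, 0, 0, 0, -1]]]}}

```text
time: 3.48
tool_pos: [0.5238, -0.1092, 0.128]
tcp_rot: [-0.187, -3.134, -0.001]
wrist_force: [0.3, 0.3, -0.7]
width: -0.003
grip_force: 0.0
```

Request:
{"op": "jog_arm", "data": {"increments": [[[0, 0.38, 0, 0, 0, 0, -1], [0, 0.38, 0, 0, 0, 0, -1], [0.07, 0.45, 0, 0, 0, 0, -1], [0.07, 0.45, 0, 0, 0, 0, -1], [0, 0, 0, 0, 0, 0, -1]]]}}

```text
time: 3.9
tool_pos: [0.5274, -0.0571, 0.1314]
tcp_rot: [0.181, 3.134, 0.001]
wrist_force: [-0.2, -0.3, -0.0]
width: -0.0
grip_force: 0.0
```

```bash
python3 -c "
from h import *
where([-95.6,25.6,130])
im,d=viewer.read_camera('scene');cv2.imwrite('pics/s2.png',cv2.resize(im[60:330,160:480],None,fx=2.2,fy=2.2))"
```

```text
t 3.9 fix xyz [-98.9   3.9 131.4] F [-0.2 -0.3 -0. ] w -0.000140638011192034 
R [[-0.993, 0.115, 0.003], [0.115, 0.993, 0.001], [-0.002, 0.001, -1.0]]
units to go [-0.11  0.72  0.05]
```

View pics/s2.png

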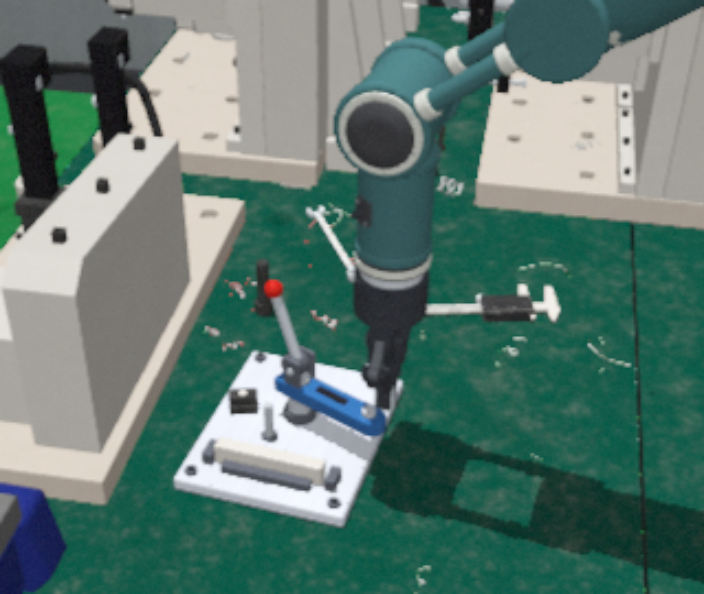

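The finger (about (385,395)) is on the near side of the nose and the strap has begun to swing clockwise, with the lever still up. I'll carry on round the arc.

Request:
{"op": "jog_arm", "data": {"increments": [[[-0.06, 0.36, 0, 0, 0, 0, -1], [-0.06, 0.36, 0, 0, 0, 0, -1], [-0.17, 0.4, 0, 0, 0, 0, -1], [-0.17, 0.4, 0, 0, 0, 0, -1], [0, 0, 0, 0, 0, 0, -1]]]}}

```text
time: 4.37
tool_pos: [0.5471, -0.0139, 0.1302]
tcp_rot: [0.183, 3.135, 0.002]
wrist_force: [0.0, -0.1, 0.5]
width: 0.002
grip_force: 0.0
```

Request:
{"op": "jog_arm", "data": {"increments": [[[-0.26, 0.34, 0, 0, 0, 0, -1], [-0.26, 0.34, 0, 0, 0, 0, -1], [-0.34, 0.26, 0, 0, 0, 0, -1], [-0.34, 0.26, 0, 0, 0, 0, -1], [0, 0, 0, 0, 0, 0, -1]]]}}

```text
time: 4.78
tool_pos: [0.5883, 0.0169, 0.1302]
tcp_rot: [0.183, 3.134, 0.001]
wrist_force: [0.4, 0.1, 0.0]
width: -0.0
grip_force: 0.0
```

```bash
python3 -c "
from h import *
where([-27,95,130])
im,d=viewer.read_camera('scene');cv2.imwrite('pics/s3.png',cv2.resize(im[60:330,160:480],None,fx=2.2,fy=2.2))"
```

```text
t 4.78 fix xyz [-47.4  84.7 130.2] F [0.4 0.1 0. ] w -3.5591757282396186e-05 
R [[-0.993, 0.117, 0.002], [0.117, 0.993, 0.001], [-0.002, 0.001, -1.0]]
units to go [-0.68  0.34  0.01]
```

View pics/s3.png

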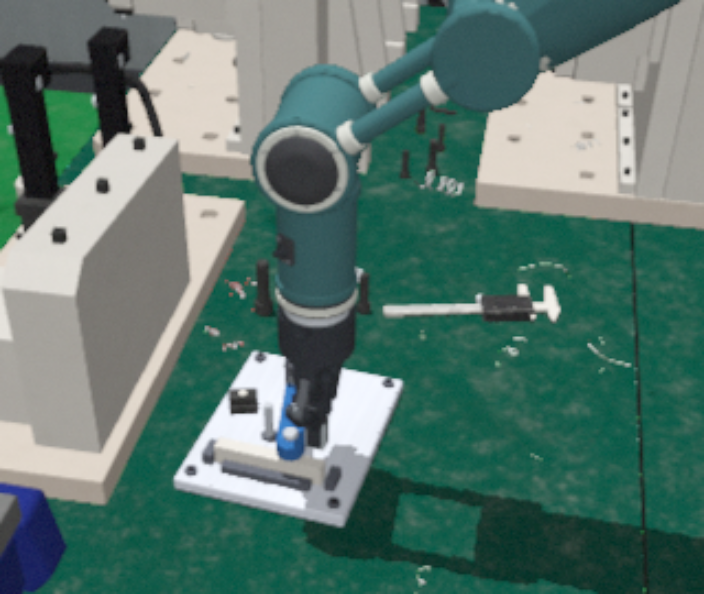

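The strap (nose about (291,440)) is nearly home and the finger is on its robot side. I'll finish slowly against the stop and watch the force.

Request:
{"op": "jog_arm", "data": {"increments": [[[-0.2, 0.1, 0, 0, 0, 0, -1], [-0.2, 0.1, 0, 0, 0, 0, -1], [-0.15, 0.05, 0, 0, 0, 0, -1], [0, 0, 0, 0, 0, 0, -1], [0, 0, 0, 0, 0, 0, -1]]]}}

```text
time: 5.25
tool_pos: [0.6032, 0.021, 0.13]
tcp_rot: [0.185, 3.136, 0.0]
wrist_force: [0.9, -0.1, 0.6]
width: 0.002
grip_force: 0.0
```

Request:
{"op": "jog_arm", "data": {"increments": [[[-0.06, 0, 0, 0, 0, 0, -1], [-0.06, 0, 0, 0, 0, 0, -1], [-0.06, 0, 0, 0, 0, 0, -1], [0, 0, 0, 0, 0, 0, -1], [0, 0, 0, 0, 0, 0, -1]]]}}

```text
time: 5.67
tool_pos: [0.6082, 0.0203, 0.1299]
tcp_rot: [0.184, 3.136, -0.0]
wrist_force: [-0.3, 0.8, -0.0]
width: 0.002
grip_force: 0.3
```

```bash
python3 -c "
from h import *
where([-27,95,130])"
```

```text
t 5.67 fix xyz [-28.1  90.6 129.9] F [-0.3  0.8 -0. ] w 0.0022141730046947535 
R [[-0.993, 0.117, 0.0], [0.117, 0.993, -0.0], [-0.0, -0.0, -1.0]]
units to go [-0.04  0.15 -0.  ]
```

Request:
{"op": "jog_arm", "data": {"increments": [[[-0.06, 0, 0, 0, 0, 0, -1], [-0.05, 0, 0, 0, 0, 0, -1], [0, 0, 0, 0, 0, 0, -1], [0, 0, 0, 0, 0, 0, -1], [0, 0, 0, 0, 0, 0, -1]]]}}

```text
time: 6.08
tool_pos: [0.6115, 0.0199, 0.1299]
tcp_rot: [0.184, 3.136, -0.0]
wrist_force: [-0.2, 0.4, 0.3]
width: 0.0
grip_force: 0.3
```

Request:
{"op": "jog_arm", "data": {"increments": [[[-0.05, 0, 0, 0, 0, 0, -1], [0, 0, 0, 0, 0, 0, -1], [0, 0, 0, 0, 0, 0, -1], [0, 0, 0, 0, 0, 0, -1], [0, 0, 0, 0, 0, 0, -1]]]}}

```text
time: 6.5
tool_pos: [0.6125, 0.0199, 0.1297]
tcp_rot: [-0.184, -3.135, -0.0]
wrist_force: [-3.6, 1.1, 1.7]
width: 0.004
grip_force: 1.7
```

Request:
{"op": "jog_arm", "data": {"increments": [[[-0.05, 0, 0, 0, 0, 0, -1], [0, 0, 0, 0, 0, 0, -1], [0, 0, 0, 0, 0, 0, -1], [0, 0, 0, 0, 0, 0, -1], [0, 0, 0, 0, 0, 0, -1]]]}}

```text
time: 6.92
tool_pos: [0.6131, 0.0199, 0.1295]
tcp_rot: [-0.184, -3.133, -0.0]
wrist_force: [-5.1, 2.3, 3.1]
width: 0.001
grip_force: 3.1
```

```bash
python3 -c "
from h import *
where()
im,d=viewer.read_camera('top');cv2.imwrite('pics/t4.png',im)
im2,d=viewer.read_camera('scene');cv2.imwrite('pics/s4.png',im2)
B=(270,165,400,280)
m=mask(im,'blue',B);ys,xs=np.nonzero(m);print(len(xs))
b=np.hstack([cv2.resize(im[170:270,280:395],None,fx=3.4,fy=5,interpolation=2),cv2.resize(im2[180:305,235:355],None,fx=3.3,fy=4,interpolation=2)]);cv2.imwrite('pics/c4.png',b)"
```

```text
t 6.92 fix xyz [-23.1  90.7 129.5] F [-5.1  2.3  3.1] w 0.0006631396659963822 
R [[-0.993, 0.117, -0.003], [0.117, 0.993, 0.0], [0.003, -0.0, -1.0]]
17
```

View pics/c4.png

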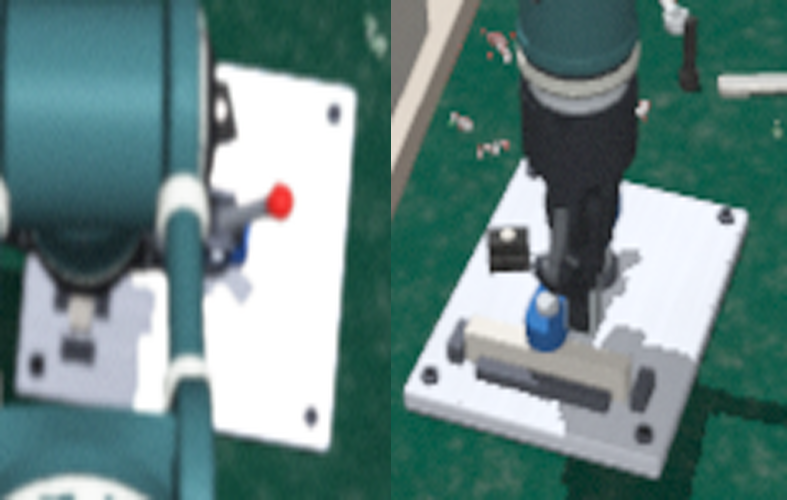

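The strap meets a hard stop: force rose to about 5 N and motion ceased. The lever is still up. I'll retreat, rise and check.

Request:
{"op": "jog_arm", "data": {"increments": [[[0.4, 0, 0, 0, 0, 0, -1], [0.6, 0, 0, 0, 0, 0, -1], [0.3, 0, -0.7, 0, 0, 0, -1], [0, 0, -1, 0, 0, 0, -1], [0, 0, -1, 0, 0, 0, -1]]]}}

```text
time: 7.43
tool_pos: [0.5749, 0.024, 0.2108]
tcp_rot: [-0.184, -3.135, 0.001]
wrist_force: [1.7, 0.3, 0.0]
width: -0.003
grip_force: 0.0
```

Request:
{"op": "jog_arm", "data": {"increments": [[[1, 0.5, -1, 0, 0, 0, -1], [1, 0.5, -1, 0, 0, 0, -1], [1, 0.5, -1, 0, 0, 0, -1], [0, 0, 0, 0, 0, 0, -1], [0, 0, 0, 0, 0, 0, -1]]]}}

```text
time: 7.85
tool_pos: [0.4989, 0.076, 0.2975]
tcp_rot: [0.181, 3.128, 0.001]
wrist_force: [-0.0, 0.4, 0.0]
width: -0.005
grip_force: 0.0
```

```bash
python3 -c "
from h import *
where([0,30,260])
im,d=viewer.read_camera('top');sc,_=viewer.read_camera('scene')
B=(270,165,400,280)
m=mask(im,'blue',B);ys,xs=np.nonzero(m);w=np.array([ray('top',a,b,0.068)[:2]*1000 for a,b in zip(xs,ys)],np.float32)
r=cv2.minAreaRect(w);print('strap',r)
f=cv2.boxPoints(r)-O;print((f@np.array([X,Y]).T).round(1))
y,x=np.nonzero(mask(im,'red',B));y2,x2=np.nonzero(mask(sc,'red',(250,150,370,250)));print(len(x),len(x2))
k=tri(('top',x.mean(),y.mean()),('scene',x2.mean(),y2.mean()))*1000;d=k[:2]-O;print('knob fix',d@X,d@Y,k[2])
b=np.hstack([cv2.resize(im[170:270,280:395],None,fx=3.4,fy=5,interpolation=2),cv2.resize(sc[180:305,235:355],None,fx=3.3,fy=4,interpolation=2)]);cv2.imwrite('pics/c5.png',b)"
```

```text
t 7.85 fix xyz [-143.3  132.5  297.5] F [-0.   0.4  0. ] w -0.004641511481767875 
R [[-0.993, 0.116, 0.008], [0.116, 0.993, 0.0], [-0.008, 0.001, -1.0]]
units to go [-4.74 -3.45  1.28]
strap ((630.4287109375, -29.90435028076172), (133.00372314453125, 31.11511993408203), 83.79425811767578)
[[-14.5 -23.3]
 [ 16.6 -22.8]
 [ 14.8 110.1]
 [-16.4 109.7]]
33 53
knob fix 1.4758425315972352 -34.83442755238044 175.51943270881625
```

View pics/c5.png

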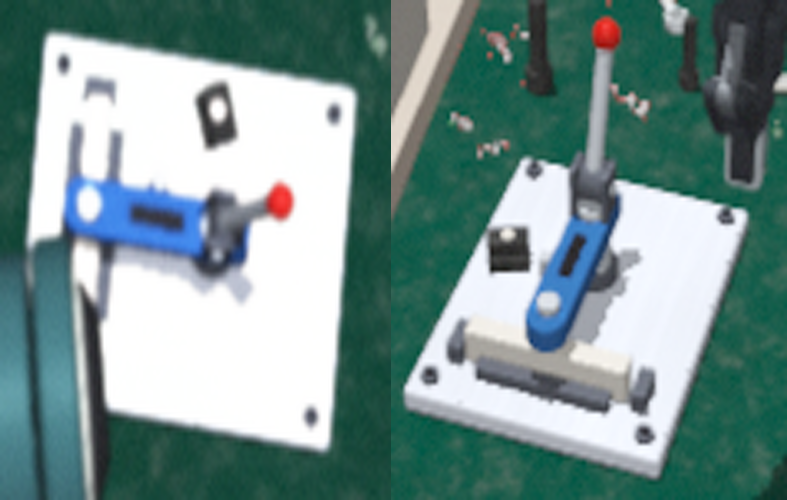

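The strap is home (within about 0.02 rad). The knob is at fixture (1,-35,175), so the lever is still up. Next I go over in front of the lever, with the tip above the knob's height on the way.

Request:
{"op": "jog_arm", "data": {"increments": [[[-1, -0.7, 0, 0, 0, 0, -1], [-1, -0.7, 0, 0, 0, 0, -1], [-1, -0.7, 0, 0, 0, 0, -1], [-1, -0.7, 0, 0, 0, 0, -1], [-0.77, -0.6, 0, 0, 0, 0, -1]]]}}

```text
time: 8.37
tool_pos: [0.6298, -0.0456, 0.2913]
tcp_rot: [-0.187, -3.134, 0.001]
wrist_force: [0.7, -0.2, 0.5]
width: -0.0
grip_force: 0.0
```

Request:
{"op": "jog_arm", "data": {"increments": [[[0, 0, 0, 0, 0, 0, -1], [0, 0, 0.6, 0, 0, 0, -1], [0, 0, 0.6, 0, 0, 0, -1], [0, 0, 0.6, 0, 0, 0, -1], [0, 0, 0.5, 0, 0, 0, -1]]]}}

```text
time: 8.78
tool_pos: [0.627, -0.0434, 0.2212]
tcp_rot: [-0.186, -3.132, -0.0]
wrist_force: [-1.1, -1.1, -1.1]
width: 0.001
grip_force: 0.0
```

```bash
python3 -c "
from h import *
where([0,-9,230])
im2,d=viewer.read_camera('scene');cv2.imwrite('pics/s6.png',cv2.resize(im2[130:310,220:400],None,fx=3,fy=3,interpolation=2))"
```

```text
t 8.78 fix xyz [ -1.6  29.6 221.2] F [-1.1 -1.1 -1.1] w 0.0006734763379646225 
R [[-0.993, 0.118, -0.004], [0.118, 0.993, 0.0], [0.004, -0.0, -1.0]]
units to go [-0.05 -1.29 -0.29]
```

View pics/s6.png

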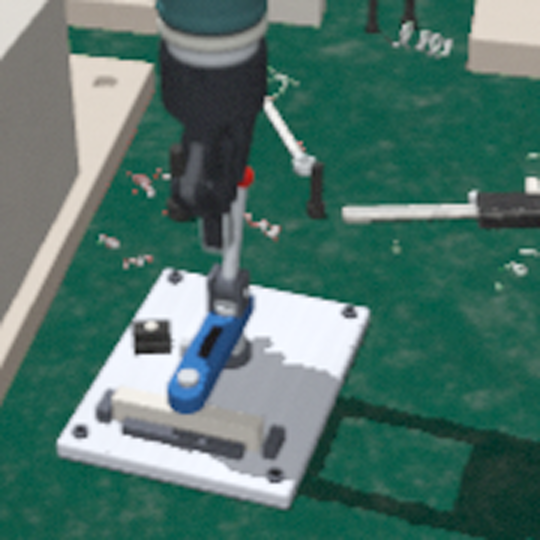

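The finger is in front of the lever with its tip below the knob. I'll push rearwards, then down along the arc.

Request:
{"op": "jog_arm", "data": {"increments": [[[-0.05, -0.4, -0.05, 0, 0, 0, -1], [0, -0.45, -0.05, 0, 0, 0, -1], [0, -0.45, 0, 0, 0, 0, -1], [0, -0.25, 0, 0, 0, 0, -1], [0, -0.25, 0.05, 0, 0, 0, -1]]]}}

```text
time: 9.25
tool_pos: [0.6235, -0.0979, 0.228]
tcp_rot: [0.187, 3.134, 0.001]
wrist_force: [-0.2, 2.9, -2.1]
width: 0.006
grip_force: 1.4
```

Request:
{"op": "jog_arm", "data": {"increments": [[[0, -0.25, 0.2, 0, 0, 0, -1], [0, -0.25, 0.2, 0, 0, 0, -1], [0, -0.19, 0.25, 0, 0, 0, -1], [0, -0.19, 0.25, 0, 0, 0, -1], [0, 0, 0, 0, 0, 0, -1]]]}}

```text
time: 9.67
tool_pos: [0.6191, -0.1239, 0.1978]
tcp_rot: [-0.186, -3.134, 0.001]
wrist_force: [-0.2, -0.3, 0.3]
width: -0.002
grip_force: 0.3
```

```bash
python3 -c "
from h import *
where([0,-57,182])
im2,d=viewer.read_camera('scene');cv2.imwrite('pics/s7.png',cv2.resize(im2[130:310,220:400],None,fx=3,fy=3,interpolation=2))"
```

```text
t 9.67 fix xyz [  0.3 -51.2 197.8] F [-0.2 -0.3  0.3] w -0.0020930415842523773 
R [[-0.993, 0.118, -0.002], [0.118, 0.993, -0.0], [0.002, -0.001, -1.0]]
units to go [ 0.01 -0.19  0.53]
```

View pics/s7.png

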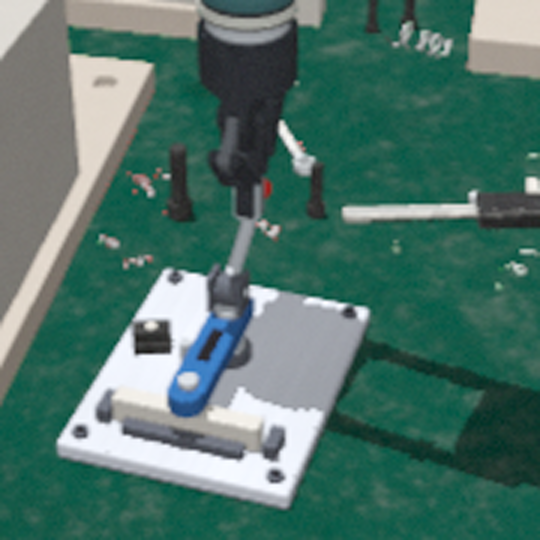

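The lever is going down with the tip on the bar. I'll keep following the arc.

Request:
{"op": "jog_arm", "data": {"increments": [[[0, -0.1, 0.27, 0, 0, 0, -1], [0, -0.1, 0.27, 0, 0, 0, -1], [0, -0.05, 0.12, 0, 0, 0, -1], [0, 0, 0.1, 0, 0, 0, -1], [0, 0, 0, 0, 0, 0, -1]]]}}

```text
time: 10.13
tool_pos: [0.6188, -0.1302, 0.1759]
tcp_rot: [-0.184, -3.135, -0.0]
wrist_force: [0.1, 0.4, 0.5]
width: 0.001
grip_force: 0.3
```

Request:
{"op": "jog_arm", "data": {"increments": [[[0, 0, 0.06, 0, 0, 0, -1], [0, 0, 0, 0, 0, 0, -1], [0, 0, 0.05, 0, 0, 0, -1], [0, 0, 0, 0, 0, 0, -1], [0, 0, 0, 0, 0, 0, -1]]]}}

```text
time: 10.55
tool_pos: [0.619, -0.1301, 0.1736]
tcp_rot: [-0.184, -3.136, -0.0]
wrist_force: [-0.4, -0.8, 2.3]
width: -0.004
grip_force: 0.7
```

```bash
python3 -c "
from h import *
where([0,-59,172])"
```

```text
t 10.55 fix xyz [  1.  -57.4 173.6] F [-0.4 -0.8  2.3] w -0.003545869305225343 
R [[-0.993, 0.117, -0.0], [0.117, 0.993, 0.0], [0.0, 0.0, -1.0]]
units to go [ 0.03 -0.05  0.05]
```

Contact persists at about 2 N. I'll press on in small steps until the stop is felt.

Request:
{"op": "jog_arm", "data": {"increments": [[[0, 0, 0.06, 0, 0, 0, -1], [0, 0, 0, 0, 0, 0, -1], [0, 0, 0, 0, 0, 0, -1], [0, 0, 0, 0, 0, 0, -1], [0, 0, 0, 0, 0, 0, -1]]]}}

```text
time: 10.97
tool_pos: [0.6192, -0.1303, 0.1725]
tcp_rot: [0.184, 3.136, -0.0]
wrist_force: [-1.2, -1.0, 5.0]
width: -0.0
grip_force: 2.6
```

Request:
{"op": "jog_arm", "data": {"increments": [[[0, 0, 0.06, 0, 0, 0, -1], [0, 0, 0, 0, 0, 0, -1], [0, 0, 0, 0, 0, 0, -1], [0, 0, 0, 0, 0, 0, -1], [0, 0, 0, 0, 0, 0, -1]]]}}

```text
time: 11.38
tool_pos: [0.6194, -0.1305, 0.172]
tcp_rot: [0.184, 3.135, -0.001]
wrist_force: [-4.1, -2.1, 10.7]
width: 0.001
grip_force: 5.4
```

Request:
{"op": "jog_arm", "data": {"increments": [[[0, 0, 0.06, 0, 0, 0, -1], [0, 0, 0, 0, 0, 0, -1], [0, 0, 0, 0, 0, 0, -1], [0, 0, 0, 0, 0, 0, -1], [0, 0, 0, 0, 0, 0, -1]]]}}

```text
time: 11.8
tool_pos: [0.6201, -0.1306, 0.1717]
tcp_rot: [0.184, 3.133, -0.002]
wrist_force: [-4.1, -1.1, 16.6]
width: 0.0
grip_force: 7.8
```

The stop is reached: force climbs to 16 N while z stalls at 172 mm. I'll retreat up and check.

Request:
{"op": "jog_arm", "data": {"increments": [[[0, 0.1, -0.4, 0, 0, 0, -1], [0, 0, -0.8, 0, 0, 0, -1], [0, 0, -1, 0, 0, 0, -1], [0, 0, -1, 0, 0, 0, -1], [0, 0, -1, 0, 0, 0, -1]]]}}

```text
time: 12.22
tool_pos: [0.619, -0.1266, 0.2947]
tcp_rot: [-0.184, -3.135, -0.002]
wrist_force: [0.6, -0.4, -0.4]
width: -0.001
grip_force: 0.0
```

Request:
{"op": "jog_arm", "data": {"increments": [[[1, 0, -0.5, 0, 0, 0, -1], [1, 0, 0, 0, 0, 0, -1], [1, 0, 0, 0, 0, 0, -1], [1, 0, 0, 0, 0, 0, -1], [1, 0, 0, 0, 0, 0, -1]]]}}

```text
time: 12.63
tool_pos: [0.469, -0.1089, 0.3088]
tcp_rot: [-0.184, -3.136, -0.001]
wrist_force: [-0.3, -0.4, -0.3]
width: 0.001
grip_force: 0.0
```

```bash
python3 -c "
from h import *
where()
im,d=viewer.read_camera('top');sc,_=viewer.read_camera('scene')
B=(270,165,400,280)
y,x=np.nonzero(mask(im,'red',B));y2,x2=np.nonzero(mask(sc,'red',(250,150,370,250)));print(len(x),len(x2))
k=tri(('top',x.mean(),y.mean()),('scene',x2.mean(),y2.mean()))*1000;d=k[:2]-O;print('knob fix',d@X,d@Y,k[2])
m=mask(im,'blue',B);ys,xs=np.nonzero(m);w=np.array([ray('top',a,b,0.062)[:2]*1000 for a,b in zip(xs,ys)],np.float32)
print('strap',cv2.minAreaRect(w))
b=np.hstack([cv2.resize(im[170:270,280:395],None,fx=3.4,fy=5,interpolation=2),cv2.resize(sc[180:305,235:355],None,fx=3.3,fy=4,interpolation=2)]);cv2.imwrite('pics/c8.png',b)"
```

```text
t 12.63 fix xyz [-150.5  -54.7  308.8] F [-0.3 -0.4 -0.3] w 0.0007231588834350709 
R [[-0.993, 0.117, -0.0], [0.117, 0.993, 0.001], [0.0, 0.001, -1.0]]
42 32
knob fix 2.2749217328994256 -95.44171865267259 100.57048448161214
strap ((629.6209716796875, -29.362411499023438), (131.94728088378906, 31.13075065612793), 84.95379638671875)
```

View pics/c8.png

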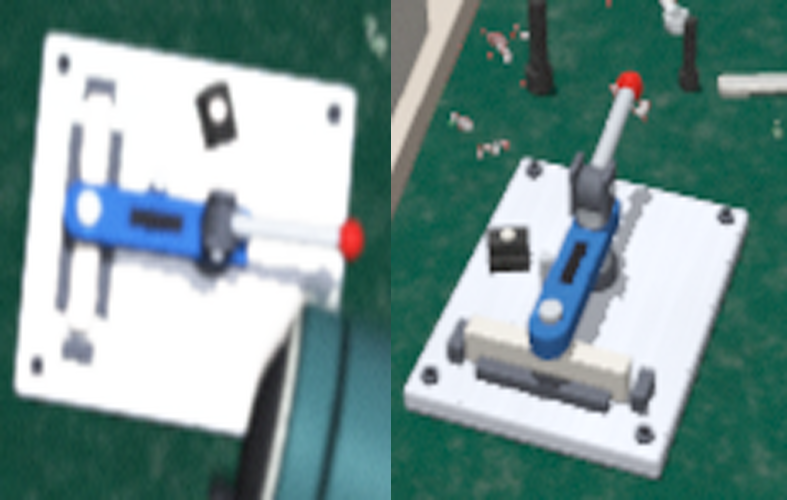

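The knob is at 100 mm, against 97.6 mm expected fully down. The strap is within about 0.02–0.03 rad of home, the parallel is in its nest, and the surrounding parts haven't moved. I'm handing the job in.

```bash
python3 -c "
from h import *
print(bot.finish_job())"
```

```text
the job is handed in; nothing more can be done
None
```

I handed the job in: the strap is swung home, the cam lever is down at its stop and the parallel is still in its nest. The pad's force wasn't measured directly, and no verdict came back.

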